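# Re-nest the paint mixing cups in the right order

### The arm

A 7-joint arm with a two-finger parallel gripper is mounted at the origin on the work surface. World frame = base frame: x ahead of the robot, y to its left, z up, the work surface at z = 0. Lengths are in m, angles in rad, forces in N, time in s.
With the tool pointing down it reaches from about 0.425 to 0.875 m from the base axis. Payload 4.7 kg.
Tool frame: the origin (TCP) lies between the finger pads; the fingertips stand 22 mm ahead of it and the grasp point (between the pads) lies 3 mm ahead of it; z points along the fingers, y is the direction in which the jaws open and shut (so a half turn about z gives the same grasp; the last joint's range is limited). The gripper opens to 87 mm and grips with 3 to 60 N. Pads are 19 mm wide; open, the fingers measure 117 mm over their backs; the gripper's body (75 mm by 190 mm) begins 51 mm behind the grasp point.
Start: joints at [1.142, 0.321, -0.07, 1.45, 0.023, 1.371, -0.057], TCP at [0.278, -0.587, 0.245] pointing down, gripper open.
Joint ranges: [-2.86, 2.86], [-0.3, 2.09], [-1.38, 1.24], [0.06, 2.45], [-1.56, 4.7], [0.09, 2.05], [-2.69, 2.69]. Speed limits (rad/s): [2.57, 2.57, 3.14, 3.14, 3.14, 3.14, 3.14].

### API

Orientations are given as [roll, pitch, yaw] about the fixed x, y, z axes, in that order (R = Rz(yaw) Ry(pitch) Rx(roll)).
In Python, from plant import arm gives the robot as it stands. The module is installed in compiled form; this text tells all that it offers.
- The arm moves only by the shell command python3 -m crank 'ROWS' [FORCE]. ROWS is JSON, a list of rows, each an object with "fingers": the finger opening in mm, from 0 to 87; "slide": the shift along the world's x, y, z in mm, a list of three; "turn": the turn about the world's z in degrees. In form: [{"fingers": fingers, "slide": [tx, ty, tz], "turn": turn}, ...]. A call has 1 to 8 rows; each row shifts and turns the commanded pose from where the row before left it; what a row does not reach is not made up. A row lasts 1/8 s, in which the tool goes at most 62.5 mm and 10.7 degrees, less where a joint would pass 70% of its speed; a pose out of reach is approached as far as the arm can. A call is refused whole if a number of a shift passes 62.5 or a number of a turn 10.7, either way. A call with a gripper value outside its range is refused whole. The fingers move at their own pace and stop on an object; FORCE is the grip in N (left out, the last holds). Time passes only in rows, so rows that do not move let the fingers close. It gives the time, the measured TCP pose, the force and the opening at its end, in the units of the state.
- arm.read_state(): the state, without advancing time (a new reading comes with each control period).
- arm.camera(name): name is "scene" or "top" or "wrist"; returns (picture, depth): 420x560x3 uint8, red, green, blue; 420x560 float32, m along the optical axis (not along the pixel's ray), 0 where there is no reading.
- arm.camera_info(name): a dict with "fx", "fy", "cx", "cy" (pixels), "R" (3x3) and "t" (3): a world point X has camera coordinates R X + t; the wrist camera has in their place "mount" (4x4, takes a point from camera to tool coordinates, whose origin is the TCP and whose axes are the flange's). Camera axes: x right, y down, z forward; pixel columns grow to the right and rows downward; lengths in m; the calibration is good to about 2 mm. A picture is of the moment at which its call begins: read the wrist's pose just before it. camera_info takes no time and is no camera call.
- arm.finish_job(): hands the job in, once; it reports no verdict.
The state is a dict: "time_s": time; "joints": joint angles; "qd": joint speeds; "joint_efforts": joint torques, N m; "tool_pos": TCP position; "tcp_rot": TCP orientation; "force": force on the tool from outside, world axes, zero at the start; "torque": the same for the moment, N m; "gripper_width": opening from 0.0 (shut) to 1.0 (fully open).
Only numpy, scipy, OpenCV 4.12 (cv2) and the standard library are available. Lean on these libraries where they do the work, as an engineer would, in place of code of your own. Each camera call takes 0.05 s, during which the arm holds its last target.

### The job

The red mixing cup was put away in the wrong cup: first lift it out of the green one, without pulling the green cup up or shifting it, and stand it on the middle of the white foam pad. Then, one cup at a time, stand the blue cup on the middle of the cork mat and nest the green cup in it, then the yellow in the green, and last the red in the yellow, each sitting all the way down. Keep the cups upright and leave everything else on the bench where it is.

Things in the scene. Friction and masses are not known exactly. Their poses are not given: they have to be found in the camera images.
- blue_cup_center (a point): centre (on the axis, 32 mm above its underside) of the blue mixing cup: a round, slightly tapered open cup, 64 mm high, 70 mm across the rim and 64 mm across the foot, wall 2.5 mm, inner floor 20 mm above the underside, z axis up out of the mouth. The largest. Stands alone on the bench at the start.
- green_cup_center (a point): centre (on the axis, 32 mm above its underside) of the green mixing cup: a round, slightly tapered open cup, 64 mm high, 62 mm across the rim and 56 mm across the foot, wall 2.5 mm, inner floor 20 mm above the underside, z axis up out of the mouth. The second largest. Stands on the bench with the red cup in it.
- yellow_cup_center (a point): centre (on the axis, 32 mm above its underside) of the yellow mixing cup: a round, slightly tapered open cup, 64 mm high, 54 mm across the rim and 48 mm across the foot, wall 2.5 mm, inner floor 20 mm above the underside, z axis up out of the mouth. The third. Stands alone on the bench at the start. Any smaller cup dropped into a larger one rests on its inner floor, so that its rim stands 20 mm above the rim around it.
- red_cup_center (a point): centre (on the axis, 32 mm above its underside) of the red mixing cup: a round, slightly tapered open cup, 64 mm high, 46 mm across the rim and 40 mm across the foot, wall 2.5 mm, inner floor 20 mm above the underside, z axis up out of the mouth. The smallest. At the start it stands loosely inside the green cup, on its floor, its rim 20 mm above the green rim, with about 5 mm play all round.
- cork_mat_top (a point): centre of the top face of the round brown cork mat, 100 mm across, 5 mm thick, fixed flat on the bench
- foam_pad_top (a point): centre of the top face of the square white foam pad, 90 x 90 x 8 mm, fixed flat on the bench
- tape_roll: bystander: tan ring-shaped tape roll lying flat, 72 mm across, hole 52 mm, 24 mm high; origin at the centre of its underside
- paint_jar: bystander: small purple paint jar with black lid, 40 mm across, 46 mm high; origin at the centre of its underside
- sanding_block: bystander: wooden block, 50 (x) x 26 (y) x 24 mm high; origin at the centre of its underside
- scraper: bystander: flat scraper lying on the bench, dark wooden handle 85 x 22 x 14 mm with a steel blade reaching 105 mm to its +x; origin under the middle of the handle
Not all that is in view belongs to the job. Of the things that look like the part that bears blue_cup_center, the smallest one is meant.

How it is judged:
On the way, in this order (a step that is already met when the one before it is completed fails the run):
1. the red cup stands on the white foam pad, out of the green cup, which has not been shifted (horizontal distance between red_cup_center and foam_pad_top below 0.03 m and height (world z) of red_cup_center below 0.044 m and angle between red_cup_center's own z axis and vertical below 0.1 rad and distance of green_cup_center from where it was at the start of the episode below 0.02 m), for 0.2 s.
2. the blue cup stands on the middle of the cork mat (horizontal distance between blue_cup_center and cork_mat_top below 0.015 m and height (world z) of blue_cup_center below 0.041 m), for 0.2 s.
3. the green cup sits in the blue cup on the mat (all of step 2 and horizontal distance between green_cup_center and blue_cup_center below 0.007 m and z of green_cup_center in the frame of blue_cup_center between 0.016 and 0.024 m), for 0.2 s.
4. the yellow cup sits in the green one, the red cup still apart (all of step 2 and horizontal distance between yellow_cup_center and green_cup_center below 0.007 m and z of yellow_cup_center in the frame of green_cup_center between 0.016 and 0.024 m and horizontal distance between red_cup_center and yellow_cup_center above 0.05 m), for 0.2 s.
At the end, for the whole second after the job is handed in: The blue cup stands on the cork mat within 15 mm of its middle; the green sits in the blue, the yellow in the green and the red in the yellow, each fully down (20 mm above the next, within 4 mm) and within 7 mm of its axis; all upright (within 0.1 rad), at rest and released (all of step 3 and horizontal distance between yellow_cup_center and green_cup_center below 0.007 m and z of yellow_cup_center in the frame of green_cup_center between 0.016 and 0.024 m and horizontal distance between red_cup_center and yellow_cup_center below 0.007 m and z of red_cup_center in the frame of yellow_cup_center between 0.016 and 0.024 m and angle between each of blue_cup_center, green_cup_center, yellow_cup_center, red_cup_center's own z axis and vertical below 0.1 rad and linear speed of each of blue_cup, green_cup, yellow_cup, red_cup below 0.02 m/s); the robot touches nothing.
It fails at once if the green cup is lifted with the red cup still in it (height (world z) of green_cup_center above 0.044 m and horizontal distance between green_cup_center and red_cup_center below 0.02 m and z of red_cup_center in the frame of green_cup_center below 0.03 m).
It fails at once if a cup is tipped over (angle between any of blue_cup_center, green_cup_center, yellow_cup_center, red_cup_center's own z axis and vertical above 0.7 rad).
It fails at once if a bystander is disturbed (moved more than 20 mm) (distance of any of tape_roll, paint_jar, sanding_block, scraper from where it was at the start of the episode above 0.02 m).
It also fails if it takes over 136 s, if anything falls off the work surface, if the arm or the gripper's body presses on something with over 40 N, if the wrist force passes 120 N, or if a joint passes its speed limit or range.

## Working session

There is one attempt and no reset: what is moved stays moved. The work goes in short steps, Python scripts to look and compute and a shell command to move; the robot and the scene stay as the last step left them, time stands still between calls to the robot, and variables do not carry over. Pictures are saved under pics/ and viewed, and the job is handed in when it is done.

```bash
mkdir -p pics
python3 - <<'E'
from plant import arm
import cv2
s=arm.read_state(); print(s)
for n in ("scene","top","wrist"):
    p,d=arm.camera(n); cv2.imwrite(f"pics/{n}0.png",p[:,:,::-1]); 
    import numpy as np; np.save(f"pics/{n}0.npy",d)
    print(n,arm.camera_info(n))
E
```

```text
{'time_s': 0.0, 'joints': array([ 1.14209875,  0.3217794 , -0.07008794,  1.4517141 ,  0.02260628,
        1.37080494, -0.05691036]), 'qd': array([-3.37016881e-04, -1.39977610e-04,  7.39724511e-05, -4.15949383e-04,
        3.53079916e-04,  1.21402923e-03,  6.41668526e-04]), 'joint_efforts': array([-1.46998882e-04, -4.91298902e+01, -4.04102588e-01, -3.12526917e+01,
       -6.39215251e-02,  4.37383074e-02,  1.73961776e-04]), 'tool_pos': array([ 0.27823245, -0.58685126,  0.24347019]), 'tcp_rot': array([-3.13967684e+00,  1.06769312e-04,  4.42823051e-01]), 'force': array([-0.57660633, -0.67568552,  0.34843764]), 'torque': array([-0.04679857,  0.0263717 , -0.01071817]), 'gripper_width': 1.0014850315756585}
scene {'fx': 488.35292765318553, 'fy': 488.35292765318553, 'cx': 275.73307135038306, 'cy': 220.64493594321377, 'R': array([[-0.83060357,  0.55683324,  0.00587005],
       [ 0.45932965,  0.69104516, -0.55809754],
       [-0.31482373, -0.46086152, -0.82975459]]), 't': array([ 0.51223162, -0.16647043,  1.22026228])}
top {'fx': 393.7920550795215, 'fy': 393.7920550795215, 'cx': 281.1959388640478, 'cy': 204.19292904028325, 'R': array([[ 2.83076234e-02, -9.99599193e-01, -3.61869189e-04],
       [-9.99168681e-01, -2.82848036e-02, -2.93584214e-02],
       [ 2.93364190e-02,  1.19263550e-03, -9.99568883e-01]]), 't': array([-0.11278298,  0.56280095,  0.87685372])}
wrist {'fx': 360.1776240038446, 'fy': 360.1776240038446, 'cx': 277.2822097718934, 'cy': 209.4209243930994, 'mount': array([[ 1.22949597e-04, -9.52811791e-01, -3.03561650e-01,
         8.48208947e-02],
       [ 9.99999093e-01, -2.90021602e-04,  1.31533574e-03,
        -7.92089860e-04],
       [-1.34130684e-03, -3.03561537e-01,  9.52810891e-01,
        -1.40945851e-01],
       [ 0.00000000e+00,  0.00000000e+00,  0.00000000e+00,
         1.00000000e+00]])}
```

View pics/top0.png

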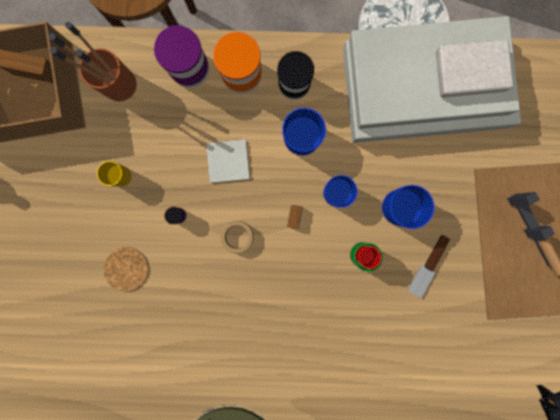

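View pics/scene0.png

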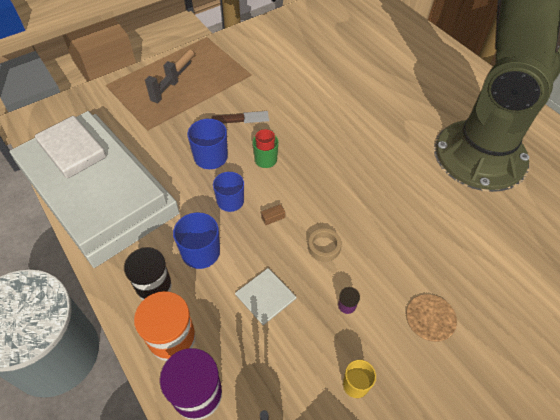

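View pics/wrist0.png

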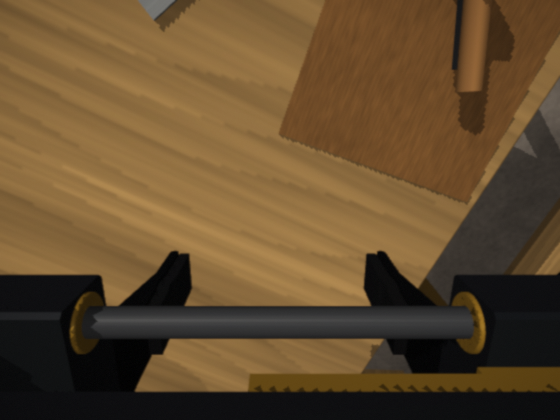

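The top view shows three blue cups, at (303,131), (340,191) and (408,206). The smallest is (340,191). Red sits in green at (367,257), yellow is at (112,173), the cork mat at (126,270) and the foam pad at (228,161). The jar is at (175,215), the tape at (237,238), the block at (295,217) and the scraper at (430,265).

```bash
cat > h.py <<'E'
import numpy as np, cv2
from plant import arm
from scipy.optimize import least_squares
def cloud(name,d=None,p=None,st=None):
    if d is None:
        st=arm.read_state(); p,d=arm.camera(name)
    i=arm.camera_info(name); v,u=np.mgrid[:420,:560]
    C=np.stack([(u-i['cx'])/i['fx']*d,(v-i['cy'])/i['fy']*d,d],-1)
    if 'R' in i: W=(C-i['t'])@i['R']
    else:
        from scipy.spatial.transform import Rotation as Ro
        m=i['mount']; T=C@m[:3,:3].T+m[:3,3]
        W=T@Ro.from_euler('xyz',st['tcp_rot']).as_matrix().T+st['tool_pos']
    W[d==0]=np.nan
    return p,W
def px(name,u,v,z):
    i=arm.camera_info(name); r=np.array([(u-i['cx'])/i['fx'],(v-i['cy'])/i['fy'],1])@i['R']
    o=-i['t']@i['R']; return o+r*(z-o[2])/r[2]
def circ(P,r=None):
    P=P[:,:2]
    f=lambda q: np.hypot(*(P-q[:2]).T)-(q[2] if r is None else r)
    q=least_squares(f,[*P.mean(0),.03 if r is None else r][:3 if r is None else 2],loss='soft_l1',f_scale=.001)
    return q.x, np.sqrt(np.mean(q.fun**2)), len(P)
E
python3 - <<'E'
from h import *
np.set_printoptions(precision=4,suppress=True)
for n in ('top','scene'):
    d=np.load(f'pics/{n}0.npy'); p=cv2.imread(f'pics/{n}0.png'); p,W=cloud(n,d,p)
    hsv=cv2.cvtColor(p,cv2.COLOR_BGR2HSV); H,S,V=[hsv[...,k].astype(int) for k in range(3)]
    M=dict(blue=(abs(H-120)<15)&(S>150)&(V>50),green=(abs(H-60)<15)&(S>120),red=((H<6)|(H>174))&(S>180),yellow=(abs(H-28)<5)&(S>180))
    for k,m in M.items():
        nl,L=cv2.connectedComponents(m.astype(np.uint8))
        for l in range(1,nl):
            a=(L==l)
            if a.sum()<60: continue
            P=W[a]; P=P[~np.isnan(P[:,0])]
            zt=np.percentile(P[:,2],97); 
            R=P[(P[:,2]>zt-.006)]
            v,u=np.argwhere(a).mean(0)
            print(n,k,(int(u),int(v)),'zt',zt,circ(R), circ(R,)[0] is None)
print('cork',px('top',126,270,.005),'foam',px('top',228.5,161,.008),'jar',px('top',176,215,.046),'tape',px('top',237,238,.024),'block',px('top',295,216,.024))
for u,v in((442,237),(418,293)): print('scr',px('top',u,v,.01))
E
python3 - <<'E'
import cv2
p=cv2.imread('pics/top0.png'); cv2.imwrite('pics/cr1.png',cv2.resize(p[90:310,270:450],None,fx=3,fy=2.7,interpolation=cv2.INTER_CUBIC)[:600])
cv2.imwrite('pics/cr2.png',cv2.resize(p[130:310,80:270],None,fx=3,fy=3,interpolation=cv2.INTER_CUBIC))
E
```

```text
top blue (303, 130) zt 0.08435111011199849 (array([ 0.7188, -0.1391,  0.0434]), np.float64(0.0008860221791140771), 170) False
top blue (340, 191) zt 0.06341974907175096 (array([ 0.5949, -0.2215,  0.0328]), np.float64(0.0006459556659150751), 73) False
top blue (408, 206) zt 0.08404614910514444 (array([ 0.5663, -0.3648,  0.0435]), np.float64(0.0008265619649825126), 195) False
top green (359, 255) zt 0.0657590144543637 (array([ 0.4584, -0.2816,  0.0291]), np.float64(0.0005836611223849728), 60) False
top red (368, 256) zt 0.08432600888060418 (array([ 0.4601, -0.2803,  0.0211]), np.float64(0.000665585568151793), 72) False
top yellow (112, 174) zt 0.06433112320347922 (array([0.6194, 0.2672, 0.0249]), np.float64(0.0008367172335443771), 53) False
scene blue (8, 19) zt -0.10109479372151575 (array([ 0.7856, -1.4793,  0.0196]), np.float64(0.008156167777772049), 105) False
scene blue (208, 143) zt 0.08426222860828377 (array([ 0.5668, -0.3658,  0.0438]), np.float64(0.0012943557282743203), 177) False
scene blue (227, 179) zt 0.06335453311597901 (array([ 0.5954, -0.2231,  0.0324]), np.float64(0.000
[... 166 characters left out ...]
197, 239) zt 0.08490604740198267 (array([ 0.7197, -0.1394,  0.0437]), np.float64(0.0010567107427041996), 217) False
scene green (266, 157) zt 0.06337971075365353 (array([ 0.4579, -0.2832,  0.0298]), np.float64(0.0011807649716838132), 45) False
scene red (264, 134) zt 0.0850282350904223 (array([ 0.4634, -0.2766,  0.026 ]), np.float64(0.0013022753888012918), 24) False
scene red (265, 144) zt 0.08519944259861856 (array([ 0.4601, -0.2813,  0.0216]), np.float64(0.0012128638746197072), 32) False
cork [0.4083 0.2473 0.005 ] foam [0.6598 0.0248 0.008 ] jar [0.535  0.1286 0.046 ] tape [ 0.4881 -0.0017  0.024 ] block [ 0.5401 -0.128   0.024 ]
scr [ 0.5025 -0.4585  0.01  ]
scr [ 0.3765 -0.4071  0.01  ]
```

View pics/cr1.png

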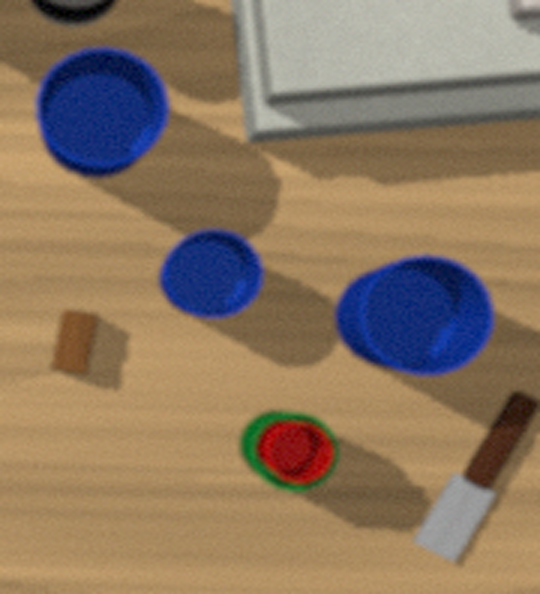

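View pics/cr2.png

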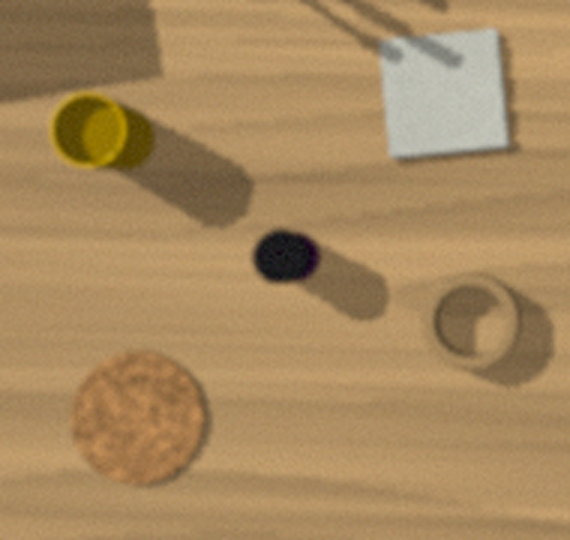

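The smallest blue cup (340,191) checks out: its rim is about 35 mm in radius, against about 44 mm for the other two. I'll move over red.

```bash
python3 -m crank '[{"fingers":64,"slide":[25,43,-6],"turn":0},{"fingers":64,"slide":[26,44,-6],"turn":0},{"fingers":64,"slide":[26,44,-6],"turn":0},{"fingers":64,"slide":[26,44,-6],"turn":0},{"fingers":64,"slide":[26,44,-6],"turn":0},{"fingers":64,"slide":[26,44,-6],"turn":0},{"fingers":64,"slide":[27,43,-6],"turn":0},{"fingers":64,"slide":[0,0,0],"turn":0}]' 15
cat > w.py <<'E'
# wrist look: circle fits per colour at top rim
from h import *
import sys
np.set_printoptions(precision=4,suppress=True)
def look(n,tag,hsvs=None):
    st=arm.read_state(); p,d=arm.camera(n); _,W=cloud(n,d,p,st)
    cv2.imwrite(f'pics/{tag}.png',p[:,:,::-1])
    hsv=cv2.cvtColor(p,cv2.COLOR_RGB2HSV); H,S,V=[hsv[...,k].astype(int) for k in range(3)]
    M=dict(blue=(abs(H-120)<15)&(S>150)&(V>50),green=(abs(H-60)<15)&(S>120),red=((H<6)|(H>174))&(S>180),yellow=(abs(H-28)<5)&(S>180))
    for k,m in M.items():
        nl,L=cv2.connectedComponents(m.astype(np.uint8))
        for l in range(1,nl):
            a=(L==l)
            if a.sum()<60: continue
            P=W[a]; P=P[~np.isnan(P[:,0])]
            if len(P)<30: continue
            zt=np.percentile(P[:,2],97); R=P[(P[:,2]>zt-.004)]
            v,u=np.argwhere(a).mean(0); q=circ(R)
            if zt>0: print(n,k,(int(u),int(v)),'zt %.4f'%zt,q[0],'rms %.4f n %d'%q[1:])
    print('tcp',st['tool_pos'],st['tcp_rot'],'F',st['force'],'w',st['gripper_width'],'t',st['time_s'])
for n in sys.argv[2:]: look(n,sys.argv[1]+n)
E
python3 w.py a wrist top
```

```text
time_s: 1.15
tool_pos: [0.4628, -0.2761, 0.2021]
tcp_rot: [-3.14, -0.001, 0.451]
force: [-0.0, -0.0, 0.5]
gripper_width: 0.731
wrist blue (292, 26) zt 0.0652 [ 0.5949 -0.2229  0.033 ] rms 0.0007 n 596
wrist blue (448, 135) zt 0.0857 [ 0.5662 -0.3656  0.0438] rms 0.0009 n 2197
wrist green (282, 193) zt 0.0656 [ 0.4585 -0.2826  0.0293] rms 0.0007 n 581
wrist red (282, 213) zt 0.0853 [ 0.4603 -0.2813  0.0212] rms 0.0007 n 620
tcp [ 0.4628 -0.2761  0.2021] [-3.1396 -0.0011  0.4515] F [-0.0359 -0.0234  0.5112] w 0.7313135352499341 t 1.15
top blue (303, 130) zt 0.0845 [ 0.7189 -0.1392  0.0435] rms 0.0009 n 152
top blue (340, 191) zt 0.0636 [ 0.595  -0.2215  0.0327] rms 0.0006 n 58
top blue (408, 206) zt 0.0840 [ 0.5663 -0.3649  0.0435] rms 0.0009 n 163
top green (358, 248) zt 0.0655 [ 0.4585 -0.2812  0.029 ] rms 0.0071 n 30
top red (365, 251) zt 0.0843 [ 0.4605 -0.2804  0.0207] rms 0.0007 n 29
top yellow (112, 173) zt 0.0641 [0.6193 0.2672 0.0248] rms 0.0007 n 47
tcp [ 0.4613 -0.2792  0.2022] [-3.1409  0.0003  0.4475] F [-0.9444  0.8936 -0.9041] w 0.7369899220695315 t 1.2
```

View pics/awrist.png

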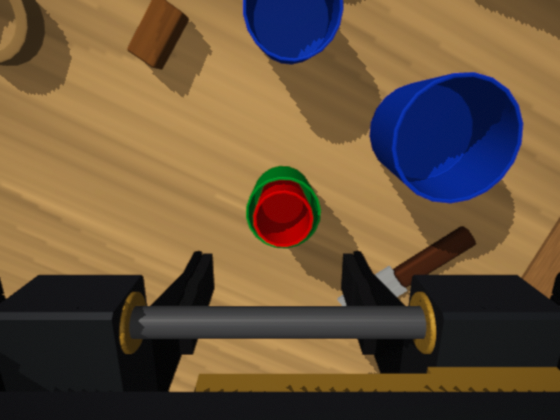

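```bash
python3 -m crank '[{"fingers":64,"slide":[0,0,-30],"turn":0},{"fingers":64,"slide":[0,0,-30],"turn":0},{"fingers":64,"slide":[0,0,-28],"turn":0},{"fingers":64,"slide":[0,0,-16],"turn":0},{"fingers":64,"slide":[0,0,-8],"turn":0},{"fingers":64,"slide":[0,0,0],"turn":0},{"fingers":64,"slide":[0,0,0],"turn":0}]' 15
python3 w.py b wrist scene
```

```text
time_s: 2.12
tool_pos: [0.4611, -0.2818, 0.0916]
tcp_rot: [3.14, -0.001, 0.443]
force: [-0.4, 0.8, 0.4]
gripper_width: 0.733
wrist blue (286, 15) zt 0.0655 [ 0.5948 -0.2228  0.0331] rms 0.0007 n 855
wrist blue (495, 150) zt 0.0855 [ 0.566  -0.3648  0.0436] rms 0.0010 n 3037
wrist green (278, 230) zt 0.0654 [ 0.4588 -0.2823  0.0292] rms 0.0007 n 1207
wrist red (276, 268) zt 0.0851 [ 0.4606 -0.2809  0.0211] rms 0.0007 n 1151
tcp [ 0.4611 -0.2818  0.0916] [ 3.14   -0.0008  0.4426] F [-0.3798  0.8162  0.4021] w 0.7333706221426504 t 2.125
scene blue (209, 143) zt 0.0846 [ 0.5668 -0.3655  0.0437] rms 0.0014 n 147
scene blue (228, 179) zt 0.0637 [ 0.5947 -0.2239  0.0316] rms 0.0012 n 41
scene blue (228, 200) zt 0.0647 [ 0.5954 -0.2225  0.0334] rms 0.0012 n 45
scene blue (197, 239) zt 0.0848 [ 0.7196 -0.1394  0.0438] rms 0.0010 n 178
scene green (264, 156) zt 0.0640 [ 0.4587 -0.2818  0.0292] rms 0.0014 n 31
scene red (264, 139) zt 0.0846 [ 0.4602 -0.2809  0.021 ] rms 0.0016 n 43
tcp [ 0.4612 -0.2817  0.0916] [ 3.1399 -0.0009  0.4428] F [-0.1913  0.3344 -1.0209] w 0.7363728502727029 t 2.175
```

View pics/bwrist.png

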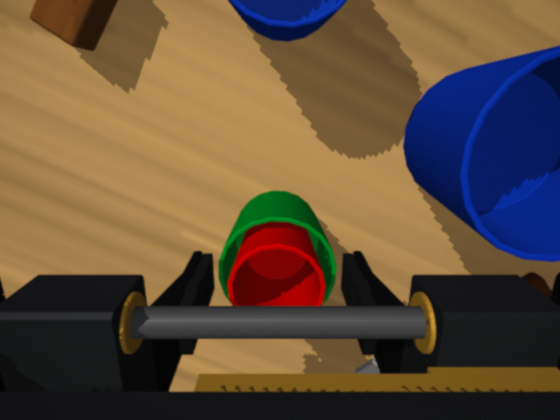

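View pics/bscene.png

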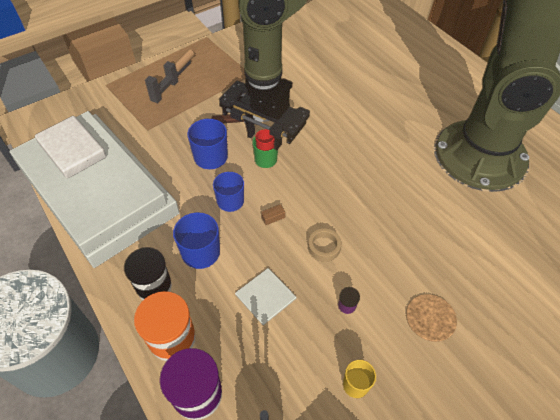

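The jaws straddle the red rim, with the tips about 5 mm above the green rim. Next I close and lift a little.

```bash
python3 -m crank '[{"fingers":50,"slide":[0,0,0],"turn":0},{"fingers":40,"slide":[0,0,0],"turn":0},{"fingers":36,"slide":[0,0,0],"turn":0},{"fingers":36,"slide":[0,0,0],"turn":0},{"fingers":36,"slide":[0,0,0],"turn":0},{"fingers":36,"slide":[0,0,0],"turn":0}]' 15
python3 -m crank '[{"fingers":36,"slide":[0,0,5],"turn":0},{"fingers":36,"slide":[0,0,10],"turn":0},{"fingers":36,"slide":[0,0,10],"turn":0},{"fingers":36,"slide":[0,0,10],"turn":0},{"fingers":36,"slide":[0,0,0],"turn":0}]'
python3 w.py c wrist scene
```

```text
time_s: 2.98
tool_pos: [0.4606, -0.2814, 0.0907]
tcp_rot: [3.141, -0.0, 0.443]
force: [-0.1, -0.4, 1.0]
gripper_width: 0.517
time_s: 3.6
tool_pos: [0.4612, -0.2818, 0.1269]
tcp_rot: [3.139, -0.001, 0.443]
force: [-0.7, 0.4, -0.0]
gripper_width: 0.52
wrist blue (285, 18) zt 0.0654 [ 0.5946 -0.223   0.0328] rms 0.0007 n 748
wrist blue (485, 140) zt 0.0855 [ 0.566  -0.3651  0.0437] rms 0.0010 n 2830
wrist green (276, 212) zt 0.0655 [ 0.4589 -0.2823  0.029 ] rms 0.0010 n 836
wrist red (277, 264) zt 0.1214 [ 0.461  -0.2812  0.0213] rms 0.0008 n 1227
tcp [ 0.4612 -0.2818  0.1269] [ 3.1394 -0.0011  0.4428] F [-0.7014  0.4187 -0.0217] w 0.5202366113679576 t 3.6
scene blue (208, 143) zt 0.0842 [ 0.5667 -0.3661  0.044 ] rms 0.0014 n 142
scene blue (228, 179) zt 0.0642 [ 0.5959 -0.2222  0.0334] rms 0.0008 n 32
scene blue (228, 200) zt 0.0643 [ 0.5952 -0.2234  0.0339] rms 0.0013 n 50
scene blue (197, 239) zt 0.0849 [ 0.7197 -0.1394  0.0438] rms 0.0010 n 163
scene green (265, 156) zt 0.0631 [ 0.4588 -0.2818  0.0288] rms 0.0011 n 42
scene red (263, 134) zt 0.1192 [ 0.4607 -0.2813  0.021 ] rms 0.0012 n 42
tcp [ 0.4608 -0.2815  0.1262] [ 3.1405 -0.0005  0.4428] F [ 0.2545 -0.3602 -0.2552] w 0.5174926736084328 t 3.65
```

View pics/cwrist.png

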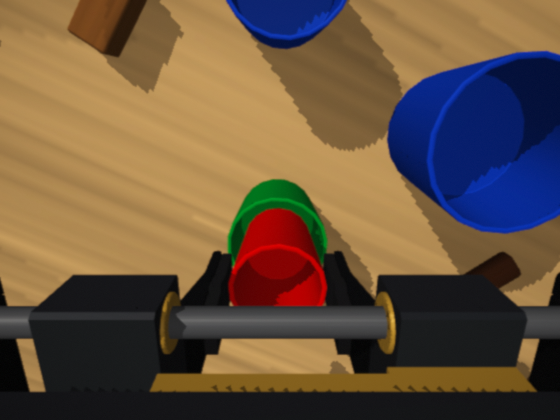

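Red lifts cleanly and green stays put. Now I'll raise it, carry it towards the foam, and refine the pad and mat centres.

```bash
python3 -m crank '[{"fingers":36,"slide":[0,0,25],"turn":0},{"fingers":36,"slide":[0,0,30],"turn":0},{"fingers":36,"slide":[10,15,20],"turn":0},{"fingers":36,"slide":[30,45,0],"turn":0},{"fingers":36,"slide":[30,45,0],"turn":0},{"fingers":36,"slide":[30,45,0],"turn":0},{"fingers":36,"slide":[30,45,0],"turn":0},{"fingers":36,"slide":[0,0,0],"turn":0}]'
python3 - <<'E'
from h import *
np.set_printoptions(precision=4,suppress=True)
for n in('top','scene'):
    d=np.load(f'pics/{n}0.npy'); p=cv2.imread(f'pics/{n}0.png'); _,W=cloud(n,d,p)
    hsv=cv2.cvtColor(p,cv2.COLOR_BGR2HSV); S=hsv[...,1]
    m=(S<60)&(abs(W[...,0]-.66)<.07)&(abs(W[...,1]-.025)<.07)
    c=cv2.minAreaRect(W[m][:,:2].astype(np.float32)*1000); print(n,'foam',c,np.median(W[m][:,2]))
    # cork: height above bench
    near=(np.hypot(W[...,0]-.409,W[...,1]-.246)<.08)
    m=near&(W[...,2]>.0028); m=cv2.morphologyEx(m.astype(np.uint8),cv2.MORPH_OPEN,np.ones((3,3)))>0
    c=cv2.minEnclosingCircle(W[m][:,:2].astype(np.float32)*1000); print('cork',c,W[m].mean(0),m.sum(), 'bench z',np.median(W[near&~m][:,2]))
E
```

```text
time_s: 4.7
tool_pos: [0.592, -0.0799, 0.2]
tcp_rot: [-3.138, -0.002, 0.452]
force: [0.3, 0.6, -1.0]
gripper_width: 0.518
top foam ((661.2709350585938, 28.143569946289062), (93.08673858642578, 92.8251953125), 6.722570896148682) 0.007576722382376029
cork ((410.701416015625, 248.3468780517578), 50.165870666503906) [0.411  0.2485 0.0052] 1126 bench z 0.00024177843219578757
scene foam ((658.5032958984375, 26.127784729003906), (93.95767974853516, 90.58106231689453), 7.353025913238525) 0.007546343501887005
cork ((411.249755859375, 247.5004425048828), 49.974491119384766) [0.4121 0.249  0.005 ] 1232 bench z 8.826815394387616e-05
```

```bash
python3 -m crank '[{"fingers":36,"slide":[22,35,0],"turn":0},{"fingers":36,"slide":[22,35,0],"turn":0},{"fingers":36,"slide":[20,30,0],"turn":0},{"fingers":36,"slide":[5,10,0],"turn":0},{"fingers":36,"slide":[0,0,0],"turn":0},{"fingers":36,"slide":[0,0,0],"turn":0}]'
python3 w.py d wrist top
```

```text
time_s: 5.45
tool_pos: [0.659, 0.0211, 0.2004]
tcp_rot: [3.14, 0.002, 0.44]
force: [0.1, -0.0, -0.6]
gripper_width: 0.515
wrist blue (487, 217) zt 0.0856 [ 0.7198 -0.1388  0.0438] rms 0.0087 n 1823
wrist blue (526, 371) zt 0.2494 [ 1.568  -9.8709  9.8612] rms 0.0005 n 4
wrist red (277, 264) zt 0.1947 [0.6588 0.0216 0.0213] rms 0.0008 n 1236
tcp [0.659  0.0211 0.2004] [3.1403 0.0015 0.4402] F [ 0.1292 -0.0381 -0.6151] w 0.515030542742615 t 5.45
top blue (303, 130) zt 0.0843 [ 0.7189 -0.1391  0.0435] rms 0.0009 n 151
top blue (340, 190) zt 0.0630 [ 0.5948 -0.2216  0.0328] rms 0.0007 n 52
top blue (408, 206) zt 0.0841 [ 0.5662 -0.3649  0.0435] rms 0.0009 n 161
top green (366, 256) zt 0.0642 [ 0.4582 -0.2816  0.029 ] rms 0.0007 n 81
top red (218, 149) zt 0.5481 [2.1668 7.7923 7.9824] rms 0.0001 n 3
top red (223, 157) zt 0.2626 [ 0.5736 -0.0293  0.0671] rms 0.0000 n 4
tcp [0.6591 0.0212 0.2006] [3.1403 0.0011 0.44  ] F [ 0.0402  0.395  -0.0772] w 0.5190271823822566 t 5.5
```

View pics/dtop.png

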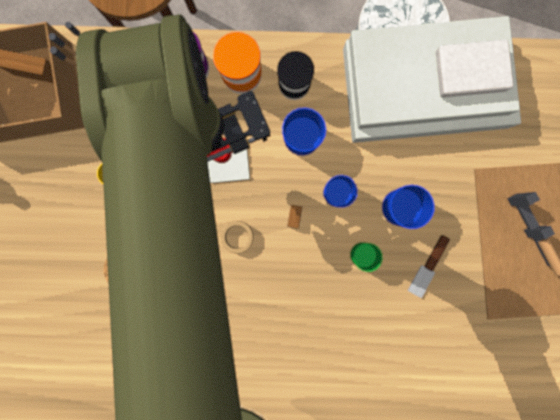

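```bash
python3 -m crank '[{"fingers":36,"slide":[1,5,-25],"turn":0},{"fingers":36,"slide":[0,0,-30],"turn":0},{"fingers":36,"slide":[0,0,-30],"turn":0},{"fingers":36,"slide":[0,0,-20],"turn":0},{"fingers":36,"slide":[0,0,-9],"turn":0},{"fingers":36,"slide":[0,0,-4],"turn":0},{"fingers":36,"slide":[0,0,-3],"turn":0},{"fingers":36,"slide":[0,0,0],"turn":0}]'
python3 w.py e wrist
```

```text
time_s: 6.55
tool_pos: [0.6609, 0.0287, 0.0802]
tcp_rot: [3.141, -0.001, 0.443]
force: [0.4, -0.1, -0.5]
gripper_width: 0.519
wrist blue (525, 253) zt 0.0614 [ 0.7048 -0.0496  0.0476] rms 0.0013 n 490
wrist red (277, 264) zt 0.0746 [0.6607 0.0293 0.0213] rms 0.0008 n 1237
tcp [0.6609 0.0287 0.0802] [ 3.141  -0.0008  0.4429] F [ 0.3993 -0.0933 -0.4919] w 0.519094955479415 t 6.55
```

View pics/ewrist.png

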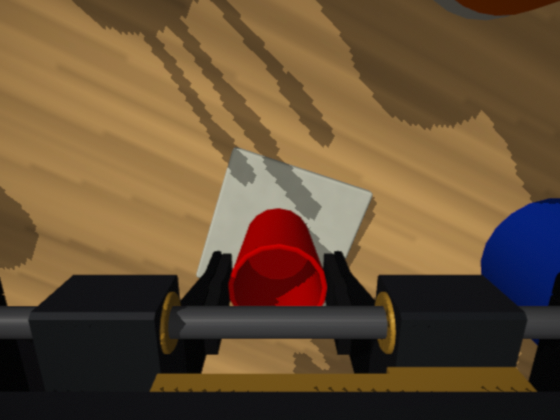

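```bash
python3 -m crank '[{"fingers":36,"slide":[0,0,-1.5],"turn":0},{"fingers":36,"slide":[0,0,0],"turn":0},{"fingers":64,"slide":[0,0,0],"turn":0},{"fingers":64,"slide":[0,0,0],"turn":0},{"fingers":64,"slide":[0,0,0],"turn":0},{"fingers":64,"slide":[0,0,20],"turn":0},{"fingers":64,"slide":[0,0,30],"turn":0},{"fingers":64,"slide":[0,0,30],"turn":0}]'
python3 w.py f wrist
```

```text
time_s: 7.6
tool_pos: [0.6608, 0.0288, 0.1605]
tcp_rot: [3.141, -0.001, 0.443]
force: [0.4, -0.1, -0.4]
gripper_width: 0.737
wrist blue (500, 228) zt 0.0854 [ 0.72   -0.1386  0.044 ] rms 0.0163 n 978
wrist red (277, 220) zt 0.0732 [0.6607 0.0289 0.0212] rms 0.0007 n 800
tcp [0.6608 0.0288 0.1605] [ 3.1411 -0.0012  0.443 ] F [ 0.3678 -0.0725 -0.4109] w 0.7366813329511501 t 7.6
```

View pics/fwrist.png

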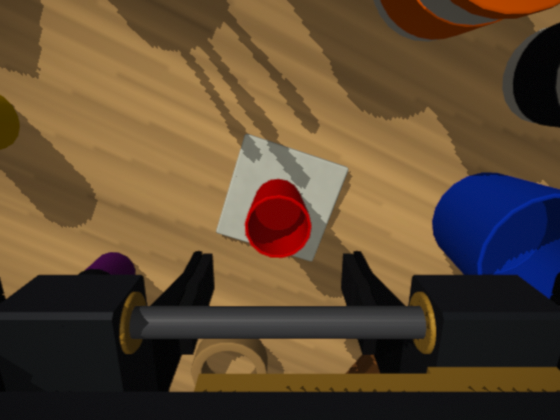

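Red stands upright near the middle of the pad, with its rim at about 72 mm. Next is blue.

```bash
python3 -m crank '[{"fingers":87,"slide":[0,0,30],"turn":0},{"fingers":87,"slide":[-11,-42,10],"turn":0},{"fingers":87,"slide":[-11,-42,0],"turn":0},{"fingers":87,"slide":[-11,-42,0],"turn":0},{"fingers":87,"slide":[-11,-42,0],"turn":0},{"fingers":87,"slide":[-11,-42,0],"turn":0},{"fingers":87,"slide":[-11,-41,0],"turn":0},{"fingers":87,"slide":[0,0,-30],"turn":0}]'
python3 -m crank '[{"fingers":87,"slide":[0,0,-10],"turn":0},{"fingers":87,"slide":[0,0,0],"turn":0}]'
python3 w.py g wrist
```

```text
time_s: 8.65
tool_pos: [0.5949, -0.2289, 0.1716]
tcp_rot: [3.134, -0.003, 0.435]
force: [0.6, -0.3, 0.2]
gripper_width: 1.002
time_s: 8.9
tool_pos: [0.5946, -0.2211, 0.1581]
tcp_rot: [-3.141, 0.0, 0.444]
force: [0.9, 1.1, 0.2]
gripper_width: 0.998
wrist blue (243, 25) zt 0.0858 [ 0.7192 -0.1406  0.0435] rms 0.0009 n 1256
wrist blue (280, 216) zt 0.0651 [ 0.5961 -0.2224  0.0331] rms 0.0007 n 1181
wrist blue (425, 273) zt 0.0864 [ 0.658  -0.3158  0.0608] rms 0.0024 n 200
wrist blue (365, 297) zt 0.1415 [ 0.604  -0.2622  0.002 ] rms 0.0000 n 4
wrist blue (391, 358) zt 0.0862 [ 0.3572 -0.076   0.3146] rms 0.0014 n 182
wrist green (271, 357) zt 0.0652 [ 0.5389 -0.2158  0.0792] rms 0.0060 n 384
tcp [ 0.5946 -0.2211  0.1581] [-3.1406  0.0002  0.4445] F [0.8603 1.0783 0.2159] w 0.9983158700482725 t 8.9
```

View pics/gwrist.png

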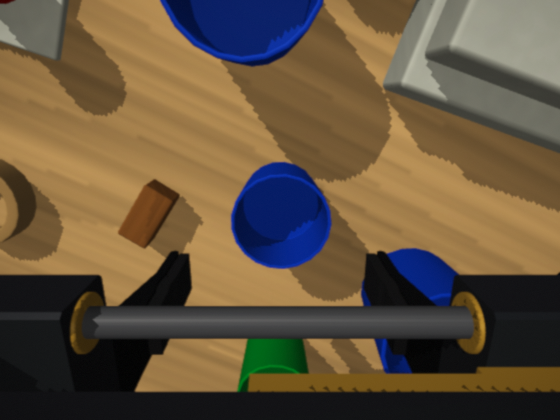

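```bash
python3 -m crank '[{"fingers":87,"slide":[1,-1,-30],"turn":0},{"fingers":87,"slide":[0,0,-30],"turn":0},{"fingers":87,"slide":[0,0,-20],"turn":0},{"fingers":87,"slide":[0,0,-10],"turn":0},{"fingers":87,"slide":[0,0,0],"turn":0}]'
python3 -m crank '[{"fingers":74,"slide":[0,0,0],"turn":0},{"fingers":66,"slide":[0,0,0],"turn":0},{"fingers":60,"slide":[0,0,0],"turn":0},{"fingers":60,"slide":[0,0,0],"turn":0},{"fingers":60,"slide":[0,0,0],"turn":0},{"fingers":60,"slide":[0,0,10],"turn":0},{"fingers":60,"slide":[0,0,20],"turn":0},{"fingers":60,"slide":[0,0,0],"turn":0}]' 18
python3 w.py i wrist
```

```text
time_s: 9.57
tool_pos: [0.5956, -0.2231, 0.0681]
tcp_rot: [-3.141, 0.0, 0.443]
force: [0.8, 1.0, -0.3]
gripper_width: 0.999
time_s: 10.58
tool_pos: [0.5971, -0.2237, 0.1006]
tcp_rot: [3.138, -0.003, 0.443]
force: [0.3, -0.5, -1.2]
gripper_width: 0.793
wrist blue (224, 23) zt 0.0858 [ 0.7193 -0.1405  0.0437] rms 0.0010 n 1883
wrist blue (277, 256) zt 0.0967 [ 0.5976 -0.2229  0.0331] rms 0.0008 n 1783
wrist blue (410, 293) zt 0.1534 [-15.2467  30.451   34.5644] rms 0.0003 n 13
wrist blue (278, 343) zt 0.0972 [ 0.5949 -0.2242  0.0307] rms 0.0007 n 590
wrist green (269, 369) zt 0.0097 [220.7574 106.0854 244.607 ] rms 0.0010 n 110
tcp [ 0.5971 -0.2237  0.1006] [ 3.1383 -0.003   0.4428] F [ 0.2948 -0.5379 -1.2351] w 0.7925764184362145 t 10.575
```

View pics/iwrist.png

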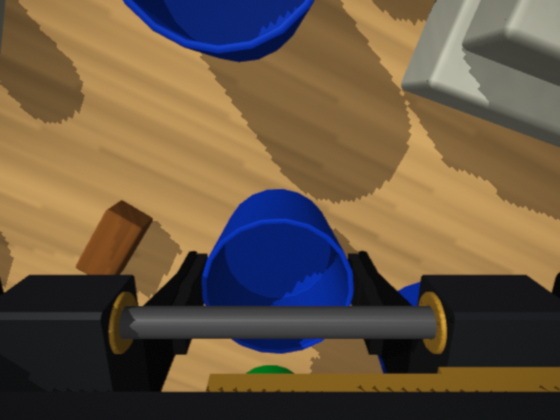

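```bash
python3 -m crank '[{"fingers":60,"slide":[0,0,40],"turn":0},{"fingers":60,"slide":[0,0,40],"turn":0},{"fingers":60,"slide":[-10,26,20],"turn":0},{"fingers":60,"slide":[-16,40,0],"turn":0},{"fingers":60,"slide":[-16,40,0],"turn":0},{"fingers":60,"slide":[-16,40,0],"turn":0},{"fingers":60,"slide":[-16,40,0],"turn":0},{"fingers":60,"slide":[-16,40,0],"turn":0}]'
python3 -m crank '[{"fingers":60,"slide":[-16,40,0],"turn":0},{"fingers":60,"slide":[-16,40,0],"turn":0},{"fingers":60,"slide":[-16,40,0],"turn":0},{"fingers":60,"slide":[-16,40,0],"turn":0},{"fingers":60,"slide":[-16,40,0],"turn":0},{"fingers":60,"slide":[-12,30,0],"turn":0},{"fingers":60,"slide":[0,0,0],"turn":0},{"fingers":60,"slide":[0,0,0],"turn":0}]'
python3 w.py j wrist
```

```text
time_s: 11.62
tool_pos: [0.5045, 0.0039, 0.1977]
tcp_rot: [3.142, 0.0, 0.443]
force: [1.4, -0.4, -1.2]
gripper_width: 0.791
time_s: 12.62
tool_pos: [0.4136, 0.2318, 0.1978]
tcp_rot: [3.141, 0.001, 0.442]
force: [-0.1, -1.2, -1.7]
gripper_width: 0.793
wrist blue (277, 256) zt 0.1938 [0.4141 0.2326 0.0331] rms 0.0008 n 1772
wrist blue (277, 343) zt 0.1944 [0.4117 0.2315 0.0309] rms 0.0007 n 606
tcp [0.4136 0.2318 0.1978] [3.1408 0.0007 0.4424] F [-0.0569 -1.2408 -1.6791] w 0.7927874228740164 t 12.625
```

View pics/jwrist.png

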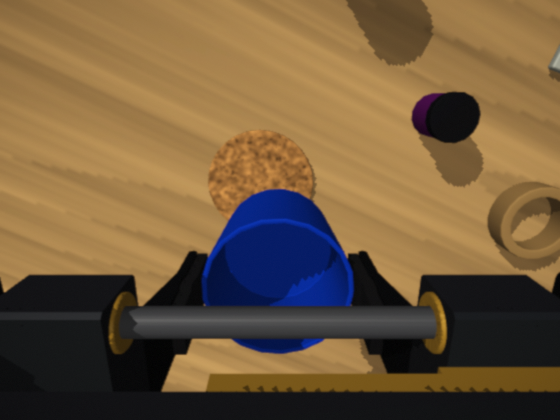

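```bash
python3 -m crank '[{"fingers":60,"slide":[-2.5,15.5,-20],"turn":0},{"fingers":60,"slide":[0,0,-35],"turn":0},{"fingers":60,"slide":[0,0,-30],"turn":0},{"fingers":60,"slide":[0,0,-20],"turn":0},{"fingers":60,"slide":[0,0,-10],"turn":0},{"fingers":60,"slide":[0,0,-5],"turn":0},{"fingers":60,"slide":[0,0,-2],"turn":0},{"fingers":60,"slide":[0,0,0],"turn":0}]'
python3 w.py k wrist scene
```

```text
time_s: 13.68
tool_pos: [0.4114, 0.2483, 0.0766]
tcp_rot: [3.141, -0.001, 0.443]
force: [-0.1, 0.8, -2.1]
gripper_width: 0.789
wrist blue (277, 256) zt 0.0726 [0.4119 0.2491 0.033 ] rms 0.0008 n 1776
wrist blue (278, 343) zt 0.0732 [0.4094 0.2479 0.0309] rms 0.0007 n 594
tcp [0.4114 0.2483 0.0766] [ 3.1413 -0.0009  0.4427] F [-0.0971  0.7908 -2.0552] w 0.7886550359979126 t 13.675
scene blue (207, 128) zt 0.0836 [ 0.5666 -0.3662  0.0435] rms 0.0016 n 57
scene blue (208, 154) zt 0.0850 [ 0.567  -0.3658  0.0439] rms 0.0011 n 71
scene blue (197, 239) zt 0.0849 [ 0.7198 -0.1394  0.0438] rms 0.0011 n 176
scene blue (440, 292) zt 0.0700 [0.4078 0.2282 0.0129] rms 0.0003 n 6
scene blue (435, 313) zt 0.0721 [0.4114 0.2482 0.0331] rms 0.0010 n 82
scene green (265, 139) zt 0.0638 [ 0.4591 -0.2825  0.0292] rms 0.0015 n 28
scene green (266, 157) zt 0.0641 [ 0.4582 -0.2827  0.0296] rms 0.0015 n 33
scene red (265, 287) zt 0.0724 [0.6603 0.0287 0.0212] rms 0.0009 n 69
tcp [0.4114 0.2483 0.0767] [ 3.1413 -0.001   0.4427] F [-0.2115 -0.2783 -1.1933] w 0.7909126651510822 t 13.725
```

View pics/kscene.png

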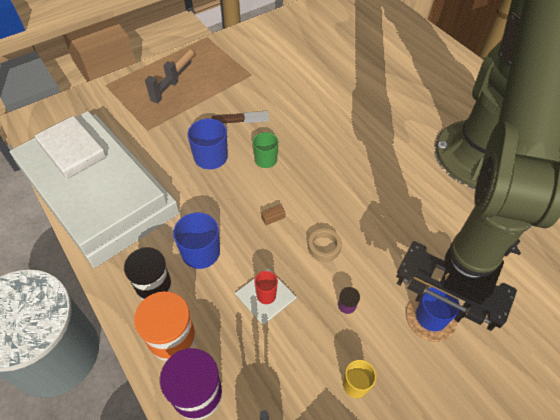

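View pics/kwrist.png

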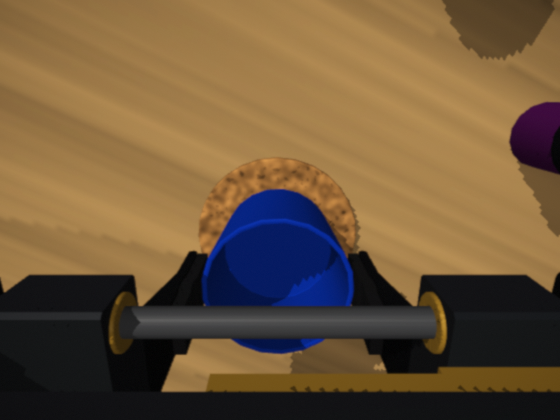

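Blue is centred over the mat, about 3 mm above it. I'll lower it and release.

```bash
python3 -m crank '[{"fingers":60,"slide":[0,0,-2],"turn":0},{"fingers":60,"slide":[0,0,-1],"turn":0},{"fingers":60,"slide":[0,0,0],"turn":0},{"fingers":86,"slide":[0,0,0],"turn":0},{"fingers":86,"slide":[0,0,0],"turn":0},{"fingers":86,"slide":[0,0,20],"turn":0},{"fingers":86,"slide":[0,0,35],"turn":0},{"fingers":86,"slide":[0,0,35],"turn":0}]'
python3 w.py l wrist
```

```text
time_s: 14.78
tool_pos: [0.4107, 0.2481, 0.1638]
tcp_rot: [-3.141, 0.001, 0.443]
force: [0.9, 0.2, 1.0]
gripper_width: 0.984
wrist blue (277, 216) zt 0.0701 [0.4115 0.2487 0.0331] rms 0.0007 n 1180
tcp [0.4107 0.2481 0.1638] [-3.1414  0.0006  0.4431] F [0.922  0.1699 1.006 ] w 0.9838931340353313 t 14.775
```

View pics/lwrist.png

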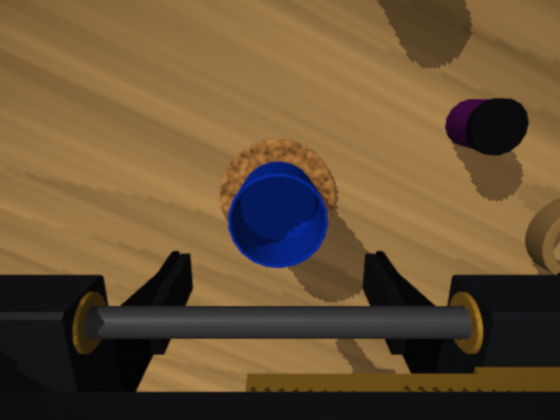

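```bash
python3 -m crank '[{"fingers":80,"slide":[0,0,35],"turn":0},{"fingers":80,"slide":[12,-40,0],"turn":0},{"fingers":80,"slide":[12,-40,0],"turn":0},{"fingers":80,"slide":[12,-40,0],"turn":0},{"fingers":80,"slide":[12,-40,0],"turn":0},{"fingers":80,"slide":[12,-40,0],"turn":0},{"fingers":80,"slide":[12,-40,0],"turn":0},{"fingers":80,"slide":[0,-40,0],"turn":0}]'
python3 -m crank '[{"fingers":80,"slide":[0,-40,0],"turn":0},{"fingers":80,"slide":[-4,-40,0],"turn":0},{"fingers":80,"slide":[-5,-40,0],"turn":0},{"fingers":80,"slide":[-5,-40,0],"turn":0},{"fingers":80,"slide":[-5,-40,0],"turn":0},{"fingers":80,"slide":[-5,-40,0],"turn":0},{"fingers":80,"slide":[0,-10,-30],"turn":0},{"fingers":80,"slide":[0,0,0],"turn":0}]'
python3 w.py m wrist
```

```text
time_s: 15.82
tool_pos: [0.4835, -0.0332, 0.1978]
tcp_rot: [-3.142, -0.0, 0.443]
force: [0.1, 0.4, 0.7]
gripper_width: 0.918
time_s: 16.82
tool_pos: [0.4571, -0.2818, 0.1655]
tcp_rot: [-3.137, 0.003, 0.441]
force: [-0.2, 0.2, -0.1]
gripper_width: 0.915
wrist blue (471, 126) zt 0.0857 [ 0.5662 -0.3655  0.0438] rms 0.0010 n 3117
wrist green (280, 212) zt 0.0652 [ 0.4586 -0.2825  0.0292] rms 0.0008 n 1045
tcp [ 0.4571 -0.2818  0.1655] [-3.137   0.0028  0.441 ] F [-0.1742  0.221  -0.1094] w 0.9148785189495244 t 16.825
```

View pics/mwrist.png

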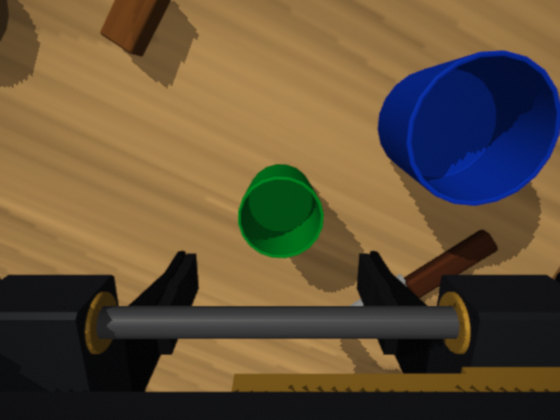

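```bash
python3 -m crank '[{"fingers":80,"slide":[0,0,-30],"turn":0},{"fingers":80,"slide":[0,0,-30],"turn":0},{"fingers":80,"slide":[0,0,-20],"turn":0},{"fingers":80,"slide":[0,0,-8],"turn":0},{"fingers":80,"slide":[0,0,0],"turn":0},{"fingers":80,"slide":[0,0,0],"turn":0}]'
python3 w.py n wrist
```

```text
time_s: 17.62
tool_pos: [0.4599, -0.282, 0.0814]
tcp_rot: [3.14, -0.001, 0.443]
force: [0.2, -0.5, -0.1]
gripper_width: 0.922
wrist blue (498, 151) zt 0.0856 [ 0.566  -0.3647  0.0436] rms 0.0010 n 3125
wrist green (277, 257) zt 0.0650 [ 0.459  -0.2821  0.0291] rms 0.0008 n 1512
tcp [ 0.4599 -0.282   0.0814] [ 3.1397 -0.0011  0.4433] F [ 0.1621 -0.5073 -0.0748] w 0.9222231094237474 t 17.625
```

```bash
python3 -m crank '[{"fingers":80,"slide":[-0.8,0,-10.5],"turn":0},{"fingers":68,"slide":[0,0,0],"turn":0},{"fingers":60,"slide":[0,0,0],"turn":0},{"fingers":52,"slide":[0,0,0],"turn":0},{"fingers":52,"slide":[0,0,0],"turn":0},{"fingers":52,"slide":[0,0,0],"turn":0},{"fingers":52,"slide":[0,0,10],"turn":0},{"fingers":52,"slide":[0,0,20],"turn":0}]' 18
python3 -m crank '[{"fingers":52,"slide":[0,0,30],"turn":0},{"fingers":52,"slide":[0,0,30],"turn":0},{"fingers":52,"slide":[0,0,30],"turn":0},{"fingers":52,"slide":[0,0,0],"turn":0}]'
python3 w.py o wrist
```

```text
time_s: 18.68
tool_pos: [0.4576, -0.2814, 0.0996]
tcp_rot: [-3.14, 0.001, 0.443]
force: [-0.1, 0.0, -0.7]
gripper_width: 0.698
time_s: 19.18
tool_pos: [0.4599, -0.2827, 0.1929]
tcp_rot: [3.136, -0.003, 0.443]
force: [0.3, -0.2, -0.7]
gripper_width: 0.695
wrist blue (446, 127) zt 0.0857 [ 0.5662 -0.3656  0.0438] rms 0.0009 n 2375
wrist green (277, 259) zt 0.1884 [ 0.4601 -0.2819  0.0292] rms 0.0008 n 1616
wrist green (278, 341) zt 0.1891 [-175.7566  -86.9495  196.3473] rms 0.0068 n 272
tcp [ 0.4599 -0.2827  0.1929] [ 3.1363 -0.0031  0.4429] F [ 0.2549 -0.1795 -0.6658] w 0.6954396767398604 t 19.175
```

View pics/owrist.png

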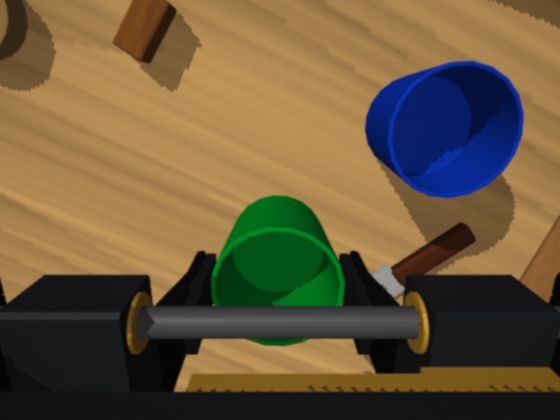

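```bash
python3 -m crank '[{"fingers":52,"slide":[5,40,5],"turn":0},{"fingers":52,"slide":[5,40,0],"turn":0},{"fingers":52,"slide":[5,40,0],"turn":0},{"fingers":52,"slide":[5,40,0],"turn":0},{"fingers":52,"slide":[4,40,0],"turn":0},{"fingers":52,"slide":[0,40,0],"turn":0},{"fingers":52,"slide":[0,40,0],"turn":0},{"fingers":52,"slide":[-12,40,0],"turn":0}]'
python3 -m crank '[{"fingers":52,"slide":[-12,40,0],"turn":0},{"fingers":52,"slide":[-12,40,0],"turn":0},{"fingers":52,"slide":[-12,40,0],"turn":0},{"fingers":52,"slide":[-12,40,0],"turn":0},{"fingers":52,"slide":[-12,40,0],"turn":0},{"fingers":52,"slide":[0,11,0],"turn":0},{"fingers":52,"slide":[0,0,0],"turn":0},{"fingers":52,"slide":[0,0,0],"turn":0}]'
python3 w.py p wrist
```

```text
time_s: 20.23
tool_pos: [0.4695, 0.0395, 0.1933]
tcp_rot: [-3.14, 0.001, 0.443]
force: [-0.3, -0.4, -1.2]
gripper_width: 0.698
time_s: 21.22
tool_pos: [0.4105, 0.2475, 0.194]
tcp_rot: [3.141, 0.001, 0.441]
force: [0.1, -1.0, -0.5]
gripper_width: 0.699
wrist blue (276, 183) zt 0.0703 [0.4116 0.2487 0.033 ] rms 0.0008 n 527
wrist green (277, 259) zt 0.1895 [0.4107 0.2482 0.0292] rms 0.0008 n 1614
wrist green (277, 341) zt 0.1901 [0.4193 0.2523 0.039 ] rms 0.0007 n 268
tcp [0.4105 0.2475 0.194 ] [3.1411 0.0014 0.4406] F [ 0.1036 -0.9589 -0.4982] w 0.6992474227334274 t 21.225
```

View pics/pwrist.png

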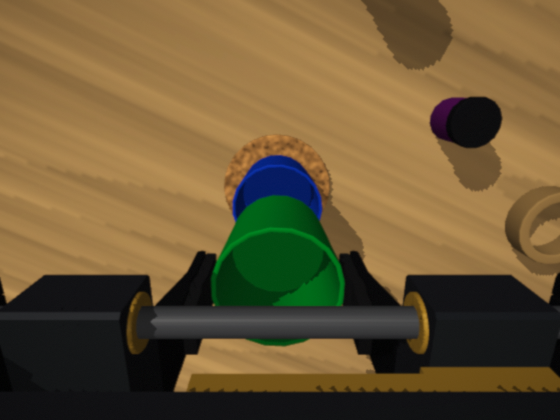

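```bash
python3 -m crank '[{"fingers":52,"slide":[0.8,0.8,-20],"turn":0},{"fingers":52,"slide":[0,0,-25],"turn":0},{"fingers":52,"slide":[0,0,-15],"turn":0},{"fingers":52,"slide":[0,0,-12],"turn":0},{"fingers":52,"slide":[0,0,-12],"turn":0},{"fingers":52,"slide":[0,0,-8],"turn":0},{"fingers":52,"slide":[0,0,-4],"turn":0},{"fingers":52,"slide":[0,0,0],"turn":0}]'
python3 w.py q wrist
```

```text
time_s: 22.28
tool_pos: [0.411, 0.2501, 0.0985]
tcp_rot: [-3.142, 0.0, 0.443]
force: [0.1, 0.2, -1.2]
gripper_width: 0.698
wrist blue (283, 208) zt 0.0705 [0.4117 0.2491 0.033 ] rms 0.0007 n 929
wrist green (277, 263) zt 0.0941 [0.4112 0.2507 0.0292] rms 0.0008 n 1607
wrist green (277, 341) zt 0.0946 [0.4196 0.2547 0.0388] rms 0.0007 n 280
tcp [0.411  0.2501 0.0985] [-3.1416  0.0002  0.443 ] F [ 0.097   0.1873 -1.2306] w 0.6975427331250916 t 22.275
```

View pics/qwrist.png

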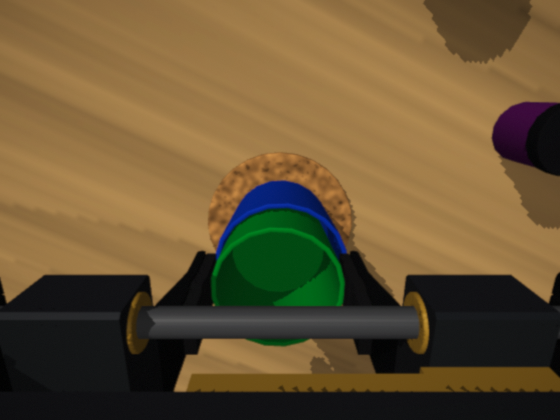

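```bash
python3 -m crank '[{"fingers":52,"slide":[0,-1,-2],"turn":0},{"fingers":52,"slide":[0,0,-1.5],"turn":0},{"fingers":52,"slide":[0,0,0],"turn":0},{"fingers":76,"slide":[0,0,0],"turn":0},{"fingers":76,"slide":[0,0,0],"turn":0},{"fingers":76,"slide":[0,0,20],"turn":0},{"fingers":76,"slide":[0,0,35],"turn":0},{"fingers":76,"slide":[0,0,35],"turn":0}]'
python3 w.py r wrist
```

```text
time_s: 23.32
tool_pos: [0.4108, 0.249, 0.1861]
tcp_rot: [-3.142, 0.0, 0.443]
force: [0.2, -1.0, -0.2]
gripper_width: 0.873
wrist blue (280, 176) zt 0.0706 [0.4116 0.2488 0.033 ] rms 0.0007 n 458
wrist green (277, 217) zt 0.0902 [0.4111 0.2492 0.0292] rms 0.0007 n 1047
tcp [0.4108 0.249  0.1861] [-3.1415  0.0003  0.4431] F [ 0.167  -1.0411 -0.1803] w 0.8731718476995577 t 23.325
```

View pics/rwrist.png

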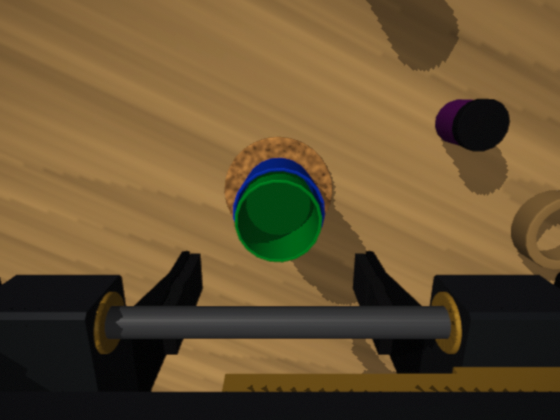

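Green is seated (+19.6 mm over the blue rim). Next is yellow. First I'll check how high things stand near it.

```bash
python3 - <<'E'
from h import *
d=np.load('pics/top0.npy'); _,W=cloud('top',d,0)
m=(np.hypot(W[...,0]-.62,W[...,1]-.267)<.16)&(W[...,2]>.02)
P=W[m]; far=np.hypot(P[:,0]-.62,P[:,1]-.267)>.04
print(P[far].min(0),P[far].max(0),far.sum())
E
python3 -m crank '[{"fingers":72,"slide":[30,2,15],"turn":0},{"fingers":72,"slide":[35,3,0],"turn":0},{"fingers":72,"slide":[35,3,0],"turn":0},{"fingers":72,"slide":[35,3,0],"turn":0},{"fingers":72,"slide":[35,3,0],"turn":0},{"fingers":72,"slide":[35,3,-20],"turn":0},{"fingers":72,"slide":[4,0,-20],"turn":0},{"fingers":72,"slide":[0,0,0],"turn":0}]'
python3 w.py s wrist
```

```text
[0.51734864 0.1238281  0.02070948] [0.75168502 0.39251651 0.10201114] 635
time_s: 24.38
tool_pos: [0.6183, 0.2654, 0.1574]
tcp_rot: [-3.141, 0.005, 0.443]
force: [-0.5, 0.8, 0.8]
gripper_width: 0.828
wrist blue (196, 376) zt 0.0470 [0.4114 0.2485 0.0332] rms 0.0005 n 160
wrist red (541, 266) zt 0.2064 [0.6809 0.2149 0.0063] rms 0.0005 n 40
tcp [0.6183 0.2654 0.1574] [-3.1408  0.005   0.4431] F [-0.5165  0.7747  0.8372] w 0.8282956028771158 t 24.375
```

View pics/swrist.png

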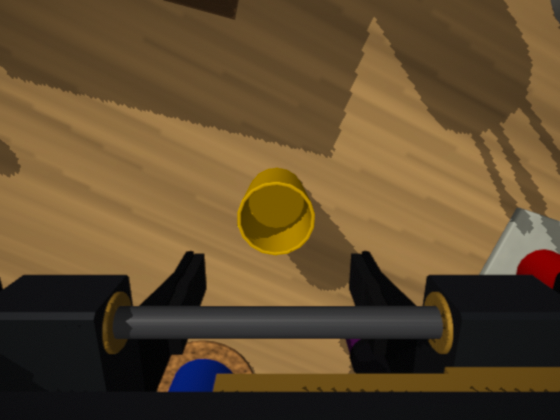

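```bash
sed -i 's/yellow=(abs(H-28)<5)&(S>180)/yellow=(H>20)\&(H<34)\&(S>215)\&(V>60)/' w.py; python3 w.py s2 wrist
```

```text
wrist blue (197, 375) zt 0.0478 [0.4111 0.2481 0.0337] rms 0.0005 n 145
wrist red (540, 266) zt 0.2081 [0.6812 0.2155 0.0061] rms 0.0005 n 39
wrist yellow (276, 213) zt 0.0653 [0.6205 0.2682 0.0252] rms 0.0008 n 938
tcp [0.6186 0.2661 0.1591] [-3.141   0.0026  0.4437] F [-0.1129 -0.0767 -0.0488] w 0.829809471698083 t 24.425
```

```bash
python3 -m crank '[{"fingers":72,"slide":[0.5,1.5,-30],"turn":0},{"fingers":72,"slide":[0,0,-30],"turn":0},{"fingers":72,"slide":[0,0,-15],"turn":0},{"fingers":72,"slide":[0,0,-5],"turn":0},{"fingers":72,"slide":[0,0,0],"turn":0}]'
python3 w.py t wrist
```

```text
time_s: 25.1
tool_pos: [0.6208, 0.2678, 0.0811]
tcp_rot: [3.141, -0.001, 0.443]
force: [-0.4, -0.3, 0.6]
gripper_width: 0.829
wrist yellow (276, 258) zt 0.0650 [0.6208 0.2686 0.0251] rms 0.0008 n 1424
tcp [0.6208 0.2678 0.0811] [ 3.1415 -0.0013  0.4429] F [-0.3686 -0.2528  0.6218] w 0.829387204047964 t 25.1
```

View pics/twrist.png

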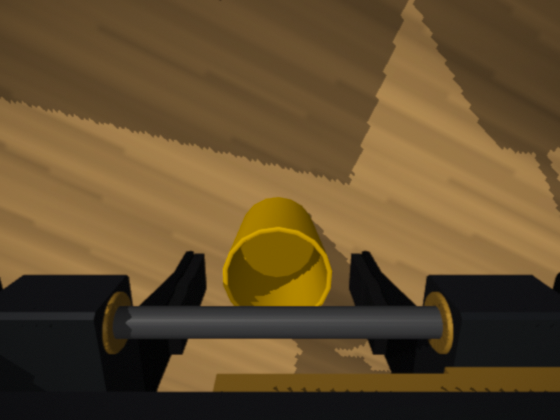

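```bash
python3 -m crank '[{"fingers":72,"slide":[0,0.5,-10],"turn":0},{"fingers":60,"slide":[0,0,0],"turn":0},{"fingers":52,"slide":[0,0,0],"turn":0},{"fingers":44,"slide":[0,0,0],"turn":0},{"fingers":44,"slide":[0,0,0],"turn":0},{"fingers":44,"slide":[0,0,0],"turn":0},{"fingers":44,"slide":[0,0,10],"turn":0},{"fingers":44,"slide":[0,0,20],"turn":0}]' 18
python3 -m crank '[{"fingers":44,"slide":[0,0,35],"turn":0},{"fingers":44,"slide":[0,0,40],"turn":0},{"fingers":44,"slide":[0,0,25],"turn":0},{"fingers":44,"slide":[-30,-3,0],"turn":0},{"fingers":44,"slide":[-35,-3,0],"turn":0},{"fingers":44,"slide":[-35,-3,0],"turn":0},{"fingers":44,"slide":[-35,-3,0],"turn":0},{"fingers":44,"slide":[-35,-3,0],"turn":0}]'
python3 -m crank '[{"fingers":44,"slide":[-30,-3,0],"turn":0},{"fingers":44,"slide":[-9.5,-1,0],"turn":0},{"fingers":44,"slide":[0,0,0],"turn":0},{"fingers":44,"slide":[0,0,0],"turn":0}]'
python3 w.py u wrist
```

```text
time_s: 26.15
tool_pos: [0.62, 0.2677, 0.1004]
tcp_rot: [-3.142, 0.002, 0.443]
force: [-0.0, -0.6, -1.2]
gripper_width: 0.616
time_s: 27.15
tool_pos: [0.4494, 0.2536, 0.2015]
tcp_rot: [3.141, -0.002, 0.444]
force: [-0.3, 0.4, 0.3]
gripper_width: 0.617
time_s: 27.65
tool_pos: [0.4122, 0.249, 0.2006]
tcp_rot: [-3.141, -0.001, 0.442]
force: [0.9, 0.1, -1.2]
gripper_width: 0.613
wrist blue (279, 174) zt 0.0706 [0.4114 0.2488 0.0331] rms 0.0007 n 420
wrist green (277, 193) zt 0.0903 [0.4112 0.2492 0.0291] rms 0.0008 n 513
wrist yellow (277, 261) zt 0.1955 [0.4124 0.2497 0.0251] rms 0.0008 n 1407
tcp [0.4122 0.249  0.2006] [-3.1413 -0.0012  0.4421] F [ 0.8668  0.1067 -1.2347] w 0.6132218300721091 t 27.65
```

View pics/uwrist.png

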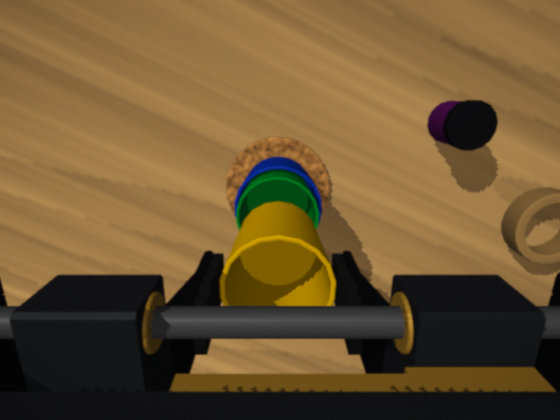

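```bash
python3 -m crank '[{"fingers":44,"slide":[-1,-0.5,-20],"turn":0},{"fingers":44,"slide":[0,0,-15],"turn":0},{"fingers":44,"slide":[0,0,-12],"turn":0},{"fingers":44,"slide":[0,0,-12],"turn":0},{"fingers":44,"slide":[0,0,-12],"turn":0},{"fingers":44,"slide":[0,0,-8],"turn":0},{"fingers":44,"slide":[0,0,-3],"turn":0},{"fingers":44,"slide":[0,0,0],"turn":0}]'
python3 w.py v wrist
```

```text
time_s: 28.7
tool_pos: [0.41, 0.2485, 0.1181]
tcp_rot: [-3.142, 0.0, 0.443]
force: [0.6, -0.1, -1.1]
gripper_width: 0.615
wrist blue (280, 198) zt 0.0706 [0.4115 0.2489 0.0331] rms 0.0007 n 848
wrist green (278, 219) zt 0.0906 [0.4118 0.2496 0.0287] rms 0.0007 n 838
wrist yellow (277, 265) zt 0.1131 [0.4103 0.2492 0.0251] rms 0.0008 n 1417
tcp [0.41   0.2485 0.1181] [-3.1416  0.      0.4428] F [ 0.6109 -0.0902 -1.0879] w 0.6145617475013265 t 28.7
```

View pics/vwrist.png

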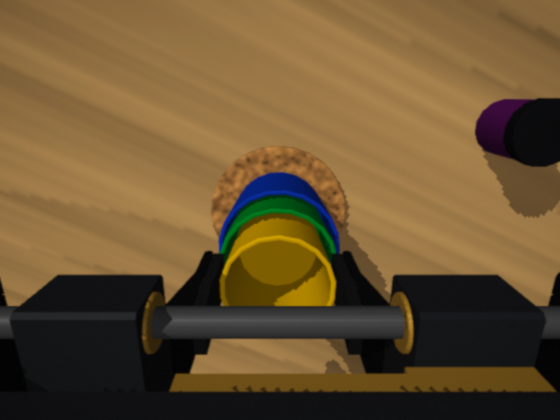

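```bash
python3 -m crank '[{"fingers":44,"slide":[1,0,-1.5],"turn":0},{"fingers":44,"slide":[0,0,-1],"turn":0},{"fingers":44,"slide":[0,0,0],"turn":0},{"fingers":70,"slide":[0,0,0],"turn":0},{"fingers":70,"slide":[0,0,0],"turn":0},{"fingers":70,"slide":[0,0,20],"turn":0},{"fingers":70,"slide":[0,0,35],"turn":0},{"fingers":70,"slide":[0,0,35],"turn":0}]'
python3 w.py x wrist
```

```text
time_s: 29.75
tool_pos: [0.4108, 0.2485, 0.2066]
tcp_rot: [-3.142, 0.0, 0.443]
force: [0.9, 0.3, 0.1]
gripper_width: 0.804
wrist blue (279, 171) zt 0.0708 [0.4113 0.2487 0.0332] rms 0.0007 n 403
wrist green (275, 182) zt 0.0908 [0.4111 0.2492 0.0292] rms 0.0007 n 415
wrist yellow (277, 216) zt 0.1102 [0.4109 0.2488 0.0253] rms 0.0008 n 939
tcp [0.4108 0.2485 0.2066] [-3.1415  0.0003  0.4431] F [0.8813 0.3462 0.0855] w 0.8035220244955462 t 29.75
```

View pics/xwrist.png

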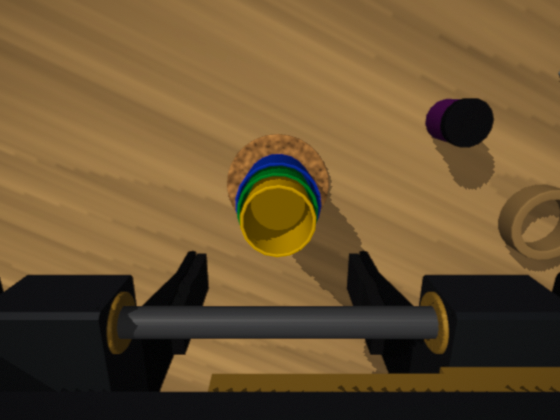

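Yellow is seated. Now back to red.

```bash
python3 -m crank '[{"fingers":64,"slide":[30,-28,10],"turn":0},{"fingers":64,"slide":[40,-35,0],"turn":0},{"fingers":64,"slide":[40,-35,0],"turn":0},{"fingers":64,"slide":[40,-35,0],"turn":0},{"fingers":64,"slide":[40,-35,0],"turn":0},{"fingers":64,"slide":[40,-35,-25],"turn":0},{"fingers":64,"slide":[20,-17,-30],"turn":0},{"fingers":64,"slide":[0,0,0],"turn":0}]'
python3 w.py y wrist
```

```text
time_s: 30.8
tool_pos: [0.6602, 0.0256, 0.1567]
tcp_rot: [-3.139, 0.006, 0.439]
force: [-0.6, 0.6, 0.0]
gripper_width: 0.733
wrist blue (500, 226) zt 0.0853 [ 0.72   -0.1387  0.044 ] rms 0.0138 n 1018
wrist red (274, 218) zt 0.0732 [0.6607 0.0289 0.0212] rms 0.0007 n 827
tcp [0.6602 0.0256 0.1567] [-3.1392  0.0056  0.4388] F [-0.5956  0.5793  0.0218] w 0.7330972885500818 t 30.8
```

View pics/ywrist.png

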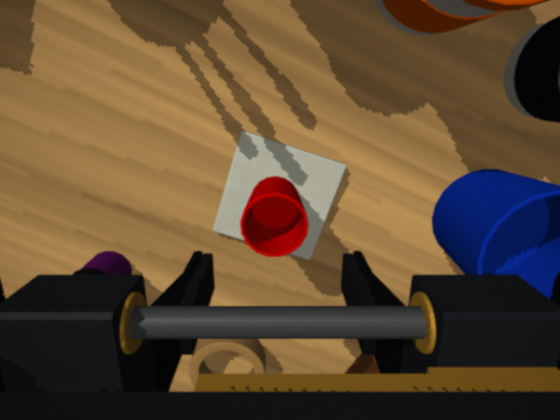

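```bash
python3 -m crank '[{"fingers":64,"slide":[0,0.5,-30],"turn":0},{"fingers":64,"slide":[0,0,-25],"turn":0},{"fingers":64,"slide":[0,0,-12],"turn":0},{"fingers":64,"slide":[0,0,-5],"turn":0},{"fingers":64,"slide":[0,0,0],"turn":0}]'
python3 w.py z wrist
```

```text
time_s: 31.48
tool_pos: [0.6613, 0.0295, 0.0896]
tcp_rot: [3.141, -0.001, 0.443]
force: [-1.0, 0.4, 1.3]
gripper_width: 0.737
wrist blue (523, 243) zt 0.0693 [ 0.7149 -0.0531  0.0424] rms 0.0009 n 409
wrist red (278, 261) zt 0.0731 [0.6609 0.0292 0.0211] rms 0.0007 n 1215
tcp [0.6613 0.0295 0.0896] [ 3.141  -0.0012  0.4433] F [-0.9977  0.3968  1.2986] w 0.7371328745659655 t 31.475
```

```bash
python3 -m crank '[{"fingers":64,"slide":[0,0,-10.5],"turn":0},{"fingers":52,"slide":[0,0,0],"turn":0},{"fingers":42,"slide":[0,0,0],"turn":0},{"fingers":36,"slide":[0,0,0],"turn":0},{"fingers":36,"slide":[0,0,0],"turn":0},{"fingers":36,"slide":[0,0,0],"turn":0},{"fingers":36,"slide":[0,0,10],"turn":0},{"fingers":36,"slide":[0,0,20],"turn":0}]' 15
python3 -m crank '[{"fingers":36,"slide":[0,0,35],"turn":0},{"fingers":36,"slide":[0,0,40],"turn":0},{"fingers":36,"slide":[0,0,35],"turn":0},{"fingers":36,"slide":[-30,27,0],"turn":0},{"fingers":36,"slide":[-40,35,0],"turn":0},{"fingers":36,"slide":[-40,35,0],"turn":0},{"fingers":36,"slide":[-40,35,0],"turn":0},{"fingers":36,"slide":[-40,35,0],"turn":0}]'
python3 -m crank '[{"fingers":36,"slide":[-40,35,0],"turn":0},{"fingers":36,"slide":[-20,17,0],"turn":0},{"fingers":36,"slide":[0,0,0],"turn":0},{"fingers":36,"slide":[0,0,0],"turn":0}]'
python3 w.py A wrist
```

```text
time_s: 32.52
tool_pos: [0.6605, 0.0289, 0.1085]
tcp_rot: [-3.141, 0.001, 0.443]
force: [0.4, -1.0, 0.4]
gripper_width: 0.519
time_s: 33.52
tool_pos: [0.4698, 0.1976, 0.2197]
tcp_rot: [3.14, -0.002, 0.443]
force: [-0.1, -0.2, 0.1]
gripper_width: 0.517
time_s: 34.02
tool_pos: [0.4124, 0.2468, 0.2186]
tcp_rot: [3.141, -0.001, 0.441]
force: [0.2, 0.2, -0.6]
gripper_width: 0.518
wrist blue (278, 169) zt 0.0709 [0.4116 0.2487 0.0331] rms 0.0007 n 366
wrist green (273, 180) zt 0.0907 [0.4112 0.2491 0.0292] rms 0.0007 n 380
wrist red (277, 264) zt 0.2137 [0.4121 0.2472 0.0213] rms 0.0008 n 1222
wrist yellow (272, 198) zt 0.1104 [0.411  0.2487 0.0252] rms 0.0008 n 501
tcp [0.4124 0.2468 0.2186] [ 3.1407 -0.0011  0.4409] F [ 0.1578  0.1633 -0.5658] w 0.5184143511848283 t 34.025
```

View pics/Awrist.png

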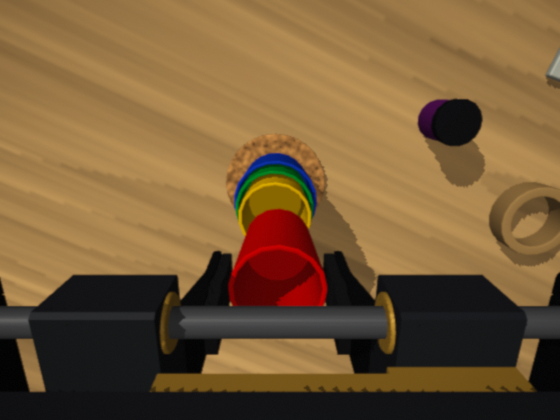

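```bash
python3 -m crank '[{"fingers":36,"slide":[-1,1.5,-18],"turn":0},{"fingers":36,"slide":[0,0,-15],"turn":0},{"fingers":36,"slide":[0,0,-12],"turn":0},{"fingers":36,"slide":[0,0,-12],"turn":0},{"fingers":36,"slide":[0,0,-12],"turn":0},{"fingers":36,"slide":[0,0,-8],"turn":0},{"fingers":36,"slide":[0,0,-3],"turn":0},{"fingers":36,"slide":[0,0,0],"turn":0}]'
python3 w.py B wrist
```

```text
time_s: 35.08
tool_pos: [0.4101, 0.2496, 0.1381]
tcp_rot: [-3.142, -0.0, 0.443]
force: [-0.1, 1.0, -0.9]
gripper_width: 0.521
wrist blue (281, 190) zt 0.0706 [0.4116 0.2489 0.0331] rms 0.0007 n 697
wrist green (278, 209) zt 0.0907 [0.4114 0.2494 0.0291] rms 0.0007 n 762
wrist red (277, 269) zt 0.1333 [0.4097 0.25   0.0213] rms 0.0008 n 1223
wrist yellow (280, 224) zt 0.1106 [0.4114 0.2492 0.025 ] rms 0.0007 n 705
tcp [0.4101 0.2496 0.1381] [-3.1416 -0.0001  0.4429] F [-0.1026  1.0284 -0.9242] w 0.5214166165433695 t 35.075
```

View pics/Bwrist.png

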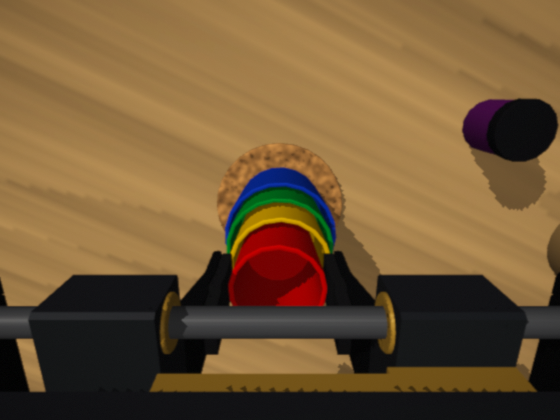

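```bash
python3 -m crank '[{"fingers":36,"slide":[1,-0.5,-1.5],"turn":0},{"fingers":36,"slide":[0,0,-1],"turn":0},{"fingers":36,"slide":[0,0,0],"turn":0},{"fingers":66,"slide":[0,0,0],"turn":0},{"fingers":66,"slide":[0,0,0],"turn":0},{"fingers":66,"slide":[0,0,20],"turn":0},{"fingers":66,"slide":[0,0,35],"turn":0},{"fingers":66,"slide":[0,0,35],"turn":0}]'
python3 w.py C wrist scene
```

```text
time_s: 36.12
tool_pos: [0.4108, 0.249, 0.2266]
tcp_rot: [-3.142, 0.0, 0.443]
force: [0.6, -0.3, -0.3]
gripper_width: 0.76
wrist blue (280, 167) zt 0.0708 [0.4114 0.2487 0.0331] rms 0.0007 n 354
wrist green (276, 177) zt 0.0908 [0.4112 0.2492 0.0291] rms 0.0007 n 358
wrist red (277, 218) zt 0.1303 [0.4106 0.2489 0.0212] rms 0.0007 n 744
wrist yellow (277, 187) zt 0.1108 [0.4107 0.2488 0.0254] rms 0.0007 n 389
tcp [0.4108 0.249  0.2266] [-3.1416  0.0003  0.443 ] F [ 0.5647 -0.2627 -0.3199] w 0.7596906274347366 t 36.125
scene blue (207, 128) zt 0.0834 [ 0.5653 -0.3676  0.0422] rms 0.0015 n 58
scene blue (208, 154) zt 0.0847 [ 0.5661 -0.366   0.0441] rms 0.0013 n 59
scene blue (197, 239) zt 0.0848 [ 0.7197 -0.1392  0.0437] rms 0.0010 n 164
scene blue (435, 323) zt 0.0696 [0.4116 0.2482 0.033 ] rms 0.0007 n 44
scene green (438, 310) zt 0.0911 [0.4112 0.2483 0.0292] rms 0.0008 n 53
scene red (448, 291) zt 0.1299 [0.4103 0.2482 0.0212] rms 0.0009 n 99
tcp [0.413  0.2506 0.2312] [ 3.1407 -0.0071  0.4433] F [1.8677 1.5432 3.2948] w 0.7546285076008321 t 36.175
```

View pics/Cwrist.png

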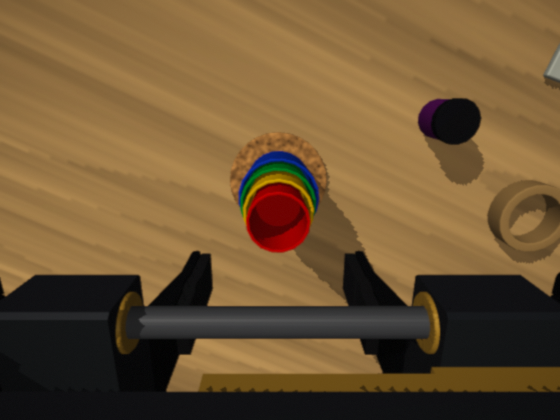

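View pics/Cscene.png

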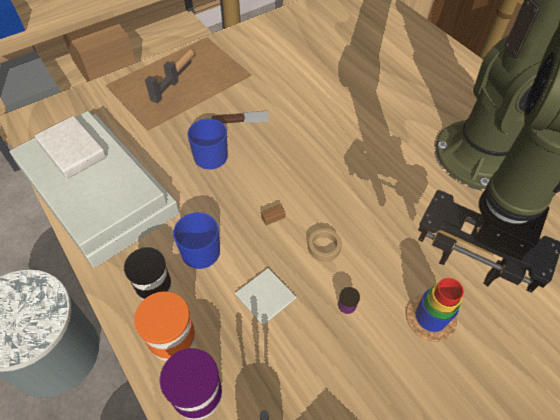

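The rims step 20 mm at a time at 0.0708, 0.0908, 0.1108 and 0.1303 m, and the centres agree within 1 mm. The bystanders are unmoved and the gripper is clear. I'll let the arm settle and hand in.

```bash
python3 -m crank '[{"fingers":66,"slide":[0,0,0],"turn":0},{"fingers":66,"slide":[0,0,0],"turn":0},{"fingers":66,"slide":[0,0,0],"turn":0}]'
python3 -c "
from plant import arm
print(arm.finish_job())"
```

```text
time_s: 36.6
tool_pos: [0.4105, 0.2487, 0.2246]
tcp_rot: [-3.141, 0.002, 0.443]
force: [0.5, -0.2, 0.6]
gripper_width: 0.76
the job is handed in; nothing more can be done
None
```

The job is done and handed in at 36.6 s of the 136 s allowed. I lifted the red cup out of the green one without shifting the green and stood it on the foam pad. I then stood the smallest blue cup on the cork mat and nested green, yellow and red in it, one at a time.

- **Seating:** in the last wrist-camera check the four rims stood at 0.071, 0.091, 0.111 and 0.130 m. That is about 20 mm per step, so every cup is fully down.
- **Centring:** all four axes agree within about 1 mm, close to the middle of the mat.
- **Clearance:** the gripper was open and about 70 mm above the stack, and nothing else on the bench looked moved (judged by eye, not measured).
- **Disagreement:** the scene camera read the blue and red rims up to about 1 mm lower than the wrist camera, within its 2 mm calibration. Its fit did not pick out the yellow rim, so yellow rests on the wrist camera and the picture. No check failed.

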